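Turn the ring light up four clicks

ROBOT

A 7-joint arm with a two-finger parallel gripper is mounted at the origin on the work surface. World frame = base frame: x ahead of the robot, y to its left, z up, the work surface at z = 0. Lengths are in mm, angles in rad, forces in N, time in s.
With the tool pointing down it reaches from about 350 to 900 mm from the base axis. Payload 8.1 kg.
Tool frame: the origin (TCP) lies on the mounting face of the last link; the fingertips stand 178 mm ahead of it and the grasp point (between the pads) lies 159 mm ahead of it (bot.grip_depth is the z of the grasp point in the tool frame, in mm); z points along the fingers, y is the line along which they close (so a half turn about z gives the same grasp; the last joint's range is limited). The gripper opens to 92 mm and grips with 3 to 60 N. Pads are 19 mm wide; open, the fingers measure 130 mm over their backs; the gripper's body (75 mm by 190 mm) begins 47 mm behind the grasp point.
Start: joints at [-1.358, 0.434, 0.025, 1.573, -0.012, 1.134, -0.075], TCP at [194.134, 594.092, 404.742] pointing down, gripper open.
Joint ranges: [-2.62, 2.62], [-0.44, 2.09], [-1.27, 1.32], [0.08, 2.57], [-1.32, 4.46], [0.12, 2], [-2.74, 2.74]. Speed limits (rad/s): [2.22, 2.22, 3.01, 3.01, 3.14, 3.14, 3.14].

INTERFACE

Orientations are given as [roll, pitch, yaw] about the fixed x, y, z axes, in that order (R = Rz(yaw) Ry(pitch) Rx(roll)).
In Python, from plant import bot gives the robot as it stands.
- The arm moves only by the shell command python3 -m inch 'ROWS' [FORCE]. ROWS is text: rows parted by semicolons, each of 7 numbers parted by spaces: the turn, a rotation vector about the tool's x, y, z in rad, then the shift along the tool's x, y, z in mm, then the opening, from 0 (shut) to 1 (fully open). A call has 1 to 10 rows; each row shifts and turns the commanded pose from where the row before left it, along the tool's axes as they then stand; what a row does not reach is not made up. A row lasts 1/10 s, in which the tool goes at most 50 mm and 8.59 degrees, less where a joint would pass 70% of its speed; a pose out of reach is approached as far as the arm can. A call with a gripper value outside its range is refused whole. The fingers move at their own pace and stop on an object; FORCE is the grip in N (left out, the last holds). Time passes only in rows, so rows that do not move let the fingers close. It gives the time, the measured TCP pose, the force, the opening and the grip force at its end, in the units of the state.
- bot.sense(): the state, without advancing time (a new reading comes with each control period).
- bot.get_image(name): name is "side" or "top" or "wrist"; returns a dict with "pixels" (384x512x3 uint8, red, green, blue), "intrinsics" (3x3 intrinsics, pixels), "position" and "orientation" of the camera in the world. Camera axes: x right, y up, looking along -z (the intrinsics and any distortion apply to the point x, -y, -z); pixel columns grow to the right and rows downward; lengths in mm; the calibration is good to about 2 mm. A picture is of the moment at which its call begins. There is no depth.
- bot.job_done(): hands the job in; it is judged then, once.
The state is a dict: "time_s": time; "q": joint angles; "joint_velocities": joint speeds; "joint_efforts": joint torques, N m; "position": TCP position; "orientation": TCP orientation; "wrist_force": force on the tool from outside, world axes, zero at the start; "moment": the same for the moment, N m; "width": finger opening in mm; "grasp_force": force on a finger pad.
Only numpy, scipy, OpenCV 4.12 (cv2) and the standard library are available. Lean on these libraries where they do the work, as an engineer would, in place of code of your own. Each camera call takes 0.05 s, during which the arm holds its last target. There are 200 camera calls.

TASK

The ring light is too dim for the next chip: with a fingertip, push the pointer bar of the controller's click-stop dial round clockwise (seen from above) by exactly four clicks from where it stands now, never going past the fourth. Turn it gently, without pinching or squeezing the dial, and leave it sitting in that click, with the bottle, the chip box and the tweezers left where they are.

Things in the scene. Friction and masses are not known exactly. Their poses are not given: they have to be found in the camera images.
- controller: the ring-light controller, a white box 130 x 150 mm (x, y) and 60 mm high, fixed to the bench, with the dial in the middle of its flat top. Origin under its centre on the bench, z up, x away from the user's side; a blue stripe marks its -x side. Ten marks round the dial show the clicks, the red one being the lowest
- dial_centre (a point): the point on the dial's upright axis at the top face of its black disc (92 mm across, 72 mm above the bench). z up; x points along the pointer bar, from the axis towards the tip, and turns with the dial
- pointer_tip (a point): the outer end of the dial's pointer bar, 46 mm from the axis and 12 mm above the disc's face. The bar is black with a white line on top and a white end, 12 mm wide, with upright sides, stands 24 mm above the disc (its top is 96 mm above the bench), and runs through the axis from 18 mm behind it to 48 mm ahead of it. Same axes as dial_centre
- dial (a joint): angle of the dial, rad, growing clockwise seen from above. Clicks lie every 0.5236 rad (30 degrees) from 0 to 4.712, with end stops just beyond both; at 0 the pointer bar stands 135 degrees anticlockwise of the controller's x axis, at the red mark. It starts in one of the four lowest clicks. A sideways push of about 2 to 5 N, 36 mm from the axis, lifts it out of a click; half-way (15 degrees) to the next it snaps forward by itself and stays there
- bottle: small closed amber bottle, 48 mm across and 100 mm tall, loose; origin under its centre
- chip_box: loose flat square chip box, 58 x 58 x 21 mm, black with a clear lid; origin under its centre
- tweezers: dark steel tweezers lying flat, 105 mm long, 7 mm high, loose; origin on the underside 60 mm from the closed end, tips towards its +x
Mind the look-alikes: they are no part of the job. There is more than one size of the controller; the one meant has the size given above.

How it is judged:
By the outcome, as a careful person would: the job done as asked, in the order asked, and still so for the second after the job is handed in, with the robot touching nothing.
It also fails if it takes over 59 s, if anything falls off the work surface, if the arm or the gripper's body presses on something with over 40 N, if the wrist force passes 120 N, or if a joint passes its speed limit or range.

## Working session

There is one attempt and no reset: what is moved stays moved. The work goes in short steps, Python scripts to look and compute and a shell command to move; the robot and the scene stay as the last step left them, time stands still between calls to the robot, and variables do not carry over. Pictures are saved under pics/ and viewed, at most 10 in all, crops included, and the job is handed in when it is done.

```bash
mkdir -p pics; python3 - <<'E'
from plant import bot
import cv2,numpy as np
for n in("top","side"):
    d=bot.get_image(n);cv2.imwrite(f"pics/{n}0.png",d["pixels"][:,:,::-1]);print(n,d["intrinsics"],d["position"],d["orientation"],[k for k in d])
s=bot.sense();print(s["time_s"],s["position"],s["orientation"],s["wrist_force"],s["width"])
E
```

```text
top [[471.47810369   0.         265.44108936]
 [  0.         471.47810369 196.75327882]
 [  0.           0.           1.        ]] [ 345.11173974   30.30066982 1236.73756176] [ 0.20419053 -0.006113   -1.50608819] ['pixels', 'intrinsics', 'position', 'orientation']
side [[395.34885022   0.         254.93634023]
 [  0.         395.34885022 194.29576799]
 [  0.           0.           1.        ]] [458.95436495 549.32313555 728.56322895] [ 0.65996346  0.0049269  -2.93440336] ['pixels', 'intrinsics', 'position', 'orientation']
0.1 [194.07657374 593.87891293 404.02066637] [-3.14016893e+00  1.16994170e-04  2.82568455e+00] [-0.08680072 -0.45867325 -0.38289529] 91.60549913307084
```

View pics/top0.png

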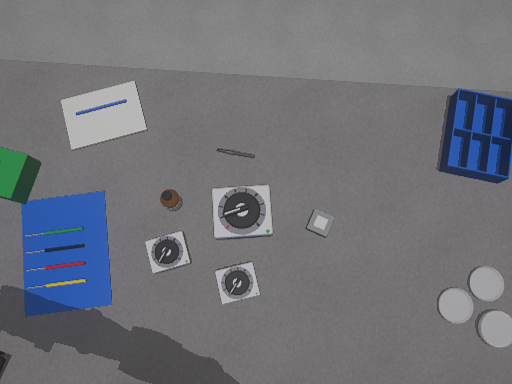

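View pics/side0.png

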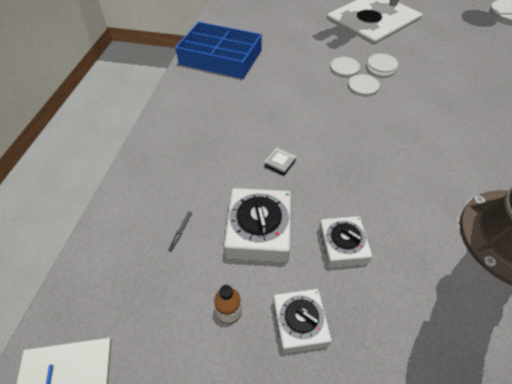

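The top view shows the large controller (about 60x52 px) at pixel (241,211), with its dial at (242,210). The two smaller ones, at (167,252) and (237,283), are look-alikes. The bottle is at (170,198), the tweezers at (236,153) and the chip box at (320,222).

```bash
cat > h.py <<'E'
import numpy as np,cv2
from scipy.spatial.transform import Rotation as R
def ray(d,uv,z):
    K=d["intrinsics"];p=np.array([(uv[0]-K[0,2])/K[0,0],-(uv[1]-K[1,2])/K[1,1],-1])
    v=R.from_euler("xyz",d["orientation"]).apply(p);c=np.array(d["position"]);return c+v*(z-c[2])/v[2]
def proj(d,P):
    p=R.from_euler("xyz",d["orientation"]).inv().apply(np.array(P)-d["position"]);K=d["intrinsics"]
    return K[0,0]*p[0]/-p[2]+K[0,2],K[1,1]*p[1]/p[2]+K[1,2]
E
python3 - <<'E'
from plant import bot
from h import *
d=bot.get_image("top");s=bot.get_image("side")
for n,im,(x0,y0,x1,y1) in(("t",d,(200,170,290,250)),("s",s,(215,180,305,270))):
    p=im["pixels"]
    w=(p.min(2)>(150 if n=="t" else 150)).astype(np.uint8);m=np.zeros_like(w);m[y0:y1,x0:x1]=w[y0:y1,x0:x1]
    k,l,st,c=cv2.connectedComponentsWithStats(m)
    for i in range(1,k):
        if st[i,4]>5: print(n,st[i],c[i].round(1))
    hs=cv2.cvtColor(p,cv2.COLOR_RGB2HSV)
    for nm,mm in(("red",((hs[...,0]<8)|(hs[...,0]>172))&(hs[...,1]>90)),("blue",(abs(hs[...,0].astype(int)-112)<14)&(hs[...,1]>90))):
        q=np.argwhere(mm[y0:y1,x0:x1]);print(nm,len(q),(q.mean(0)[::-1]+[x0,y0]) if len(q) else "")
a=cv2.resize(d["pixels"][165:255,195:295],(0,0),fx=4,fy=4,interpolation=2);b=cv2.resize(s["pixels"][180:270,210:310],(0,0),fx=4,fy=4,interpolation=2)
cv2.imwrite("pics/c1.png",np.hstack([a,b])[:,:,::-1])
# controller outline on top
p=d["pixels"];m=(p.min(2)>150).astype(np.uint8);m[:170]=0;m[250:]=0;m[:,:200]=0;m[:,290:]=0
c=max(cv2.findContours(m,0,1)[0],key=cv2.contourArea);r=cv2.minAreaRect(c);print(r)
for q in cv2.boxPoints(r):print(q,ray(d,q,60).round(0))
print("centre",ray(d,r[0],60),"dial guess proj at z72 from side",proj(s,ray(d,r[0],60)))
E
```

```text
t [245 185  28  51 489] [263.5 209.7]
t [212 187  32  51 506] [219.9 213.5]
t [236 203   8   4  15] [239.5 204.3]
t [225 208  15   6  20] [232.  210.5]
t [238 210  10   6  34] [242.7 213. ]
red 5 [227.2 226.2]
blue 17 [244.76470588 236.88235294]
s [215 180   4   6  13] [216.  182.8]
s [ 221  180   84   75 2440] [261.8 217.8]
s [215 188   5   5  12] [216.6 190. ]
s [215 197   4   3   8] [216.8 198. ]
s [218 202   6   7  14] [220.4 205.6]
s [215 206   8  10  36] [217.9 211.2]
s [259 207   9  18  79] [262.7 214.2]
s [251 208   6  11  44] [253.4 213.3]
s [300 210   5   5  13] [302.5 212.5]
s [216 228   4   4   7] [217.4 230. ]
s [215 238   7  14  46] [217.8 245.5]
s [295 250   7   9  28] [297.9 253.9]
s [215 255   6  13  36] [216.8 259.9]
s [286 256   9  14  37] [290.4 263.3]
s [220 263  10   6  18] [224.8 265.4]
s [232 266   8   4  14] [235.5 267.5]
s [246 267   9   3  20] [249.8 268. ]
s [267 267   7   3  16] [269.6 268.2]
red 10 [276.5 233. ]
blue 3 [254.66666667 226.        ]
((226.70291137695312, 211.6382293701172), (49.23915481567383, 28.914583206176758), 85.60128784179688)
[210.39996 188.2    ] [602. 181.  60.]
[239.22937 185.98235] [612. 108.  60.]
[243.00586 235.07646] [487.  89.  60.]
[214.17645 237.29411] [477. 160.  60.]
centre [543.88964762 134.22644019  60.        ] dial guess proj at z72 from side (np.float64(257.72851451390034), np.float64(232.00532597015481))
```

View pics/c1.png

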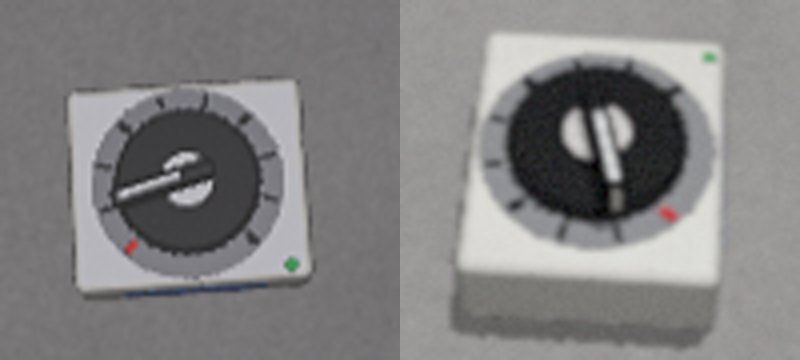

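The enlarged crop shows the blue stripe on the near (-x) side and the red mark at lower left (131,246). The bar points left and slightly down, near the first mark clockwise of red at (107,208). Next I get exact angles.

```bash
python3 - <<'E'
from plant import bot
from h import *
d=bot.get_image("top");s=bot.get_image("side")
p=d["pixels"]
m=np.zeros(p.shape[:2],np.uint8);m[175:250,203:282]=(p[175:250,203:282].min(2)>125)
c=np.vstack([q for q in cv2.findContours(m,0,1)[0] if cv2.contourArea(q)>50])
W=np.array([ray(d,q[0],60)[:2] for q in c],np.float32);r=cv2.minAreaRect(W);print("rect",r)
def cr(cx,cy):return (195+(cx+.5)/4-.5,165+(cy+.5)/4-.5)
for n,q,z in(("red",(131,246),60),("mk1",(107,208),60),("mk2",(103,166),60),("mk3",(125,128),60),("mk4",(161,103),60),("mk5",(206,101),60),("mk6",(245,119),60),("mk9?",(252,238),60),("disc",(186,180),72),("tipline",(119,196),96),("lineback",(180,175),96)):
    print(n,ray(d,cr(*q),z).round(1))
def cs(cx,cy):return (210+(cx-400+.5)/4-.5,180+(cy+.5)/4-.5)
for n,q,z in(("red",(668,214),60),("mk1",(617,233),60),("mk2",(563,233),60),("disc",(599,143),72),("tip",(615,181),96),("back",(598,108),96)):print("side",n,ray(s,cs(*q),z).round(1))
for n,q in(("bottle",(170,198)),("tw",(236,153)),("box",(320,222))):print(n,ray(d,q,20 if n=="box" else 0 if n=="tw" else 90).round(0))
E
```

```text
rect ((549.5804443359375, 96.76695251464844), (127.81828308105469, 147.227294921875), 7.761518478393555)
red [507.2 129.5  60. ]
mk1 [530.3 146.6  60. ]
mk2 [557.  151.4  60. ]
mk3 [582.4 139.5  60. ]
mk4 [600.2 117.9  60. ]
mk5 [603.4  89.3  60. ]
mk6 [593.3  63.6  60. ]
mk9? [517.2  54.   60. ]
disc [549.3  97.5  72. ]
tipline [532.5 136.3  96. ]
lineback [548. 100.  96.]
side red [506.6 129.2  60. ]
side mk1 [529.3 145.1  60. ]
side mk2 [555.3 150.5  60. ]
side disc [547.1 102.3  72. ]
side tip [532.  138.7  96. ]
side back [548.5  98.1  96. ]
bottle [564. 275.  90.]
tw [718. 127.   0.]
box [ 539. -107.   20.]
```

```bash
r="0 0 0 -22 -17.9 0 0"
python3 -m inch '0 0 0 -22 -17.9 0 0;0 0 0 -22 -17.9 0 0;0 0 0 -22 -17.9 0 0;0 0 0 -22 -17.9 0 0;0 0 0 -22 -17.9 0 0;0 0 0 -22 -17.9 0 0;0 0 0 -22 -17.9 0 0;0 0 0 -22 -17.9 0 0;0 0 0 -22 -17.9 0 0;0 0 0 -22 -17.9 0 0' 15
python3 -m inch '0 0 0 -22 -17.9 0 0;0 0 0 -22 -17.9 0 0;0 0 0 -22 -17.9 0 0;0 0 0 -22 -17.9 0 0;0 0 0 -22 -17.9 0 0;0 0 0 -22 -17.9 0 0;0 0 0 -22 -17.9 0 0;0 0 0 -22 -17.9 0 0;0 0 0 -22 -17.9 0 0;0 0 0 -22 -17.9 0 0'
python3 -m inch '0 0 0.086 0 0 0 0;0 0 0.086 0 0 0 0;0 0 0.086 0 0 0 0;0 0 0.086 0 0 0 0;0 0 0.086 0 0 0 0;0 0 0.086 0 0 0 0;0 0 0.086 0 0 0 0;0 0 0.086 0 0 0 0;0 0 0.086 0 0 0 0;0 0 0.086 0 0 0 0'
python3 - <<'E'
from plant import bot
import cv2
s=bot.sense();print(s["q"])
d=bot.get_image("wrist");cv2.imwrite("pics/w1.png",d["pixels"][:,:,::-1]);print(d["intrinsics"],d["position"],d["orientation"])
E
```

```text
time_s: 1.3
position: [348.1, 354.5, 404.8]
orientation: [3.141, 0.0, 2.826]
wrist_force: [0.6, -0.3, -0.4]
width: 16.4
grasp_force: 0.0
time_s: 2.3
position: [501.6, 116.1, 404.8]
orientation: [3.141, 0.0, 2.826]
wrist_force: [0.0, -0.3, -0.3]
width: 0.4
grasp_force: 0.0
time_s: 3.3
position: [501.1, 117.1, 404.8]
orientation: [3.142, -0.0, 1.962]
wrist_force: [-0.3, -0.4, -0.4]
width: 0.8
grasp_force: 0.0
[-0.68311257  0.2603728   0.43845253  1.86580147 -0.12704624  1.04255343
  0.19794202]
[[315.07397636   0.         257.91560087]
 [  0.         315.07397636 187.62886012]
 [  0.           0.           1.        ]] [474.22966289 178.7949102  385.053235  ] [-0.2513644   0.00066781  0.39240159]
```

View pics/w1.png

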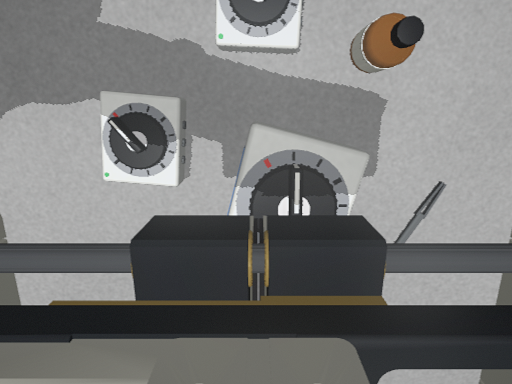

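The wrist view shows the bar upright in the image (297,165–215), parallel to tool x and pointing at the first mark after red (267,163). That confirms click 1. I check the finger shape in the side view.

```bash
python3 - <<'E'
from plant import bot
from h import *
w=bot.get_image("wrist")
for u in((297,165),(297,205)):print(ray(w,u,96).round(1))
s=bot.get_image("side");print(proj(s,(501,117,227)),proj(s,(501,117,293)))
cv2.imwrite("pics/s1.png",cv2.resize(s["pixels"][60:300,150:400],(0,0),fx=2.4,fy=2.4)[:,:,::-1])
E
```

```text
[527.9 144.   96. ]
[543.7 108.4  96. ]
(np.float64(285.0075893986009), np.float64(174.12213617293466)) (np.float64(287.3726469228027), np.float64(146.108563403819))
```

View pics/s1.png

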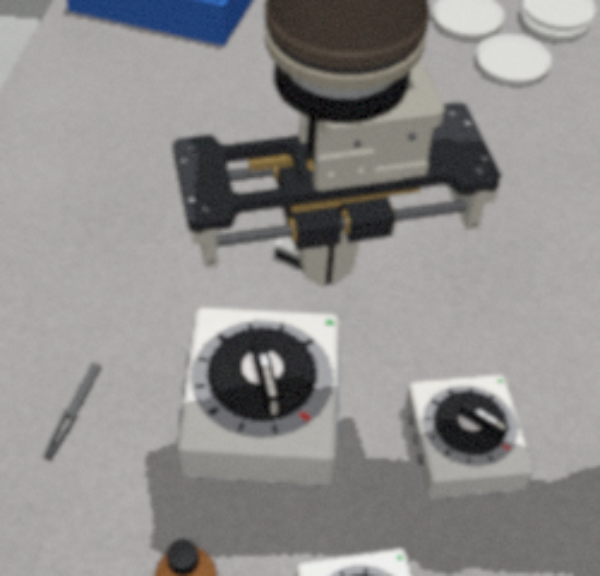

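The closed fingers end in a slim, rounded tip about 35 mm wide. It stands clear of the bar on its anticlockwise side, so I go down and approach until contact.

```bash

python3 -m inch '0 0 0 0 0 16 0;0 0 0 0 0 20 0;0 0 0 0 0 20 0;0 0 0 0 0 20 0;0 0 0 0 0 20 0;0 0 0 0 0 20 0;0 0 0 0 0 16 0;0 0 0 0 0 10 0;0 0 0 0 0 5 0;0 0 0 0 0 0 0'
python3 -m inch '0 0 0 0 1.5 0 0;0 0 0 0 1.5 0 0;0 0 0 0 1.5 0 0;0 0 0 0 1.5 0 0;0 0 0 0 1 0 0;0 0 0 0 1 0 0;0 0 0 0 0 0 0'
python3 -m inch '0 0 0 0 1 0 0;0 0 0 0 1 0 0;0 0 0 0 0 0 0'
python3 -m inch '0 0 0 0 1 0 0;0 0 0 0 1 0 0;0 0 0 0 0 0 0'
```

```text
time_s: 4.45
position: [501.2, 117.1, 257.5]
orientation: [-3.141, -0.0, 1.966]
wrist_force: [0.0, 0.1, -0.5]
width: 0.6
grasp_force: 0.0
time_s: 5.15
position: [508.7, 120.3, 257.8]
orientation: [3.141, 0.0, 1.966]
wrist_force: [0.1, -0.3, 0.2]
width: 0.5
grasp_force: 0.0
time_s: 5.45
position: [510.5, 121.1, 257.7]
orientation: [3.142, -0.0, 1.966]
wrist_force: [0.0, 0.1, -0.6]
width: 0.3
grasp_force: 0.0
time_s: 5.75
position: [512.4, 121.8, 257.8]
orientation: [3.141, 0.0, 1.966]
wrist_force: [-0.0, 0.1, -0.9]
width: 0.8
grasp_force: 0.0
```

```bash

python3 -m inch '0 0 0 0 1 0 0;0 0 0 0 0 0 0'
python3 -m inch '0 0 0 0 1 0 0;0 0 0 0 0 0 0'
python3 -m inch '0 0 0 0 1 0 0;0 0 0 0 0 0 0'
python3 -m inch '0 0 0 0 1 0 0;0 0 0 0 0 0 0'
```

```text
time_s: 5.95
position: [513.2, 122.2, 257.7]
orientation: [3.141, -0.0, 1.966]
wrist_force: [0.3, 0.5, -0.1]
width: 0.8
grasp_force: 0.0
time_s: 6.15
position: [514.0, 122.5, 257.7]
orientation: [-3.141, -0.0, 1.966]
wrist_force: [-0.7, -0.7, 1.8]
width: 0.1
grasp_force: 0.5
time_s: 6.35
position: [514.6, 122.8, 257.6]
orientation: [-3.14, -0.0, 1.966]
wrist_force: [-4.8, -1.2, 3.2]
width: 0.4
grasp_force: 2.0
time_s: 6.55
position: [515.6, 123.4, 257.6]
orientation: [-3.141, -0.0, 1.966]
wrist_force: [-4.0, -0.8, 1.3]
width: 0.4
grasp_force: 2.2
```

```bash

python3 -m inch '0 0 0.0524 1.15 0 0 0;0 0 0.0349 0.78 1.31 0 0;0 0 0.0349 0.78 1.31 0 0;0 0 0.0349 0.78 1.31 0 0;0 0 0 0 0 0 0'
python3 -m inch '0 0 0.0349 0.78 1.31 0 0;0 0 0 0 0 0 0'
python3 -m inch '0 0 0.0349 0.78 1.31 0 0;0 0 0 0 0 0 0'
python3 -m inch '0 0 0.0349 0.78 1.31 0 0;0 0 0 0 0 0 0'
python3 -m inch '0 0 0.0349 0.78 1.31 0 0;0 0 0 0 0 0 0'
```

```text
time_s: 7.05
position: [518.9, 128.0, 257.7]
orientation: [3.141, 0.0, 1.807]
wrist_force: [-0.8, 0.1, -0.3]
width: 0.3
grasp_force: 0.6
time_s: 7.25
position: [519.9, 129.0, 257.8]
orientation: [3.141, 0.0, 1.772]
wrist_force: [-0.0, -0.2, 0.5]
width: 0.7
grasp_force: 0.4
time_s: 7.45
position: [521.1, 130.0, 257.9]
orientation: [3.141, -0.0, 1.737]
wrist_force: [0.1, 1.3, 0.1]
width: 0.4
grasp_force: 0.2
time_s: 7.65
position: [522.3, 131.0, 257.9]
orientation: [3.141, -0.0, 1.702]
wrist_force: [0.2, 0.8, 0.1]
width: 0.3
grasp_force: 0.0
time_s: 7.85
position: [523.3, 131.9, 257.8]
orientation: [3.141, -0.0, 1.667]
wrist_force: [-0.2, 0.5, 0.2]
width: 0.3
grasp_force: 0.0
```

```bash
python3 - <<'E'
from plant import bot
from h import *
o=[]
for n in("wrist","side"):
    s=bot.get_image(n);u,v=map(int,proj(s,(549.4,97,85)));print(n,u,v)
    h=45 if n=="side" else 90
    c=s["pixels"][max(0,v-h):v+h,max(0,u-h):u+h];o.append(cv2.resize(c,(390,390),interpolation=2))
cv2.imwrite("pics/m1.png",np.hstack(o)[:,:,::-1])
E
```

```text
wrist 301 301
side 258 209
```

View pics/m1.png

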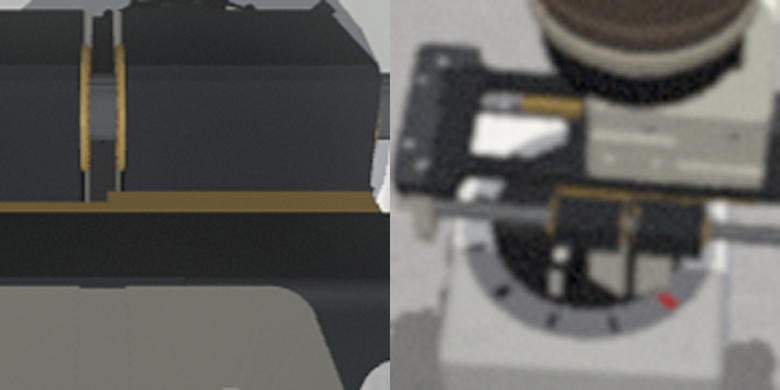

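The side view shows the bar's white end at (556,285), beside mark 2 at (550,320). The dial snapped one click and the finger is off it, so I carry on round.

```bash

python3 -m inch '0 0 0.0349 0.78 1.31 0 0;0 0 0.0349 0.78 1.31 0 0;0 0 0.0349 0.78 1.31 0 0;0 0 0.0349 0.78 1.31 0 0;0 0 0 0 0 0 0'
for i in 1; do :; done
python3 -m inch '0 0 0.0349 0.78 1.31 0 0;0 0 0.0349 0.78 1.31 0 0;0 0 0 0 0 0 0'
python3 -m inch '0 0 0.0349 0.78 1.31 0 0;0 0 0.0349 0.78 1.31 0 0;0 0 0 0 0 0 0'
python3 -m inch '0 0 0.0349 0.78 1.31 0 0;0 0 0.0349 0.78 1.31 0 0;0 0 0 0 0 0 0'
python3 -m inch '0 0 0.0349 0.78 1.31 0 0;0 0 0 0 0 0 0'
python3 -m inch '0 0 0.0349 0.78 1.31 0 0;0 0 0 0 0 0 0'
```

```text
time_s: 8.45
position: [528.4, 135.4, 257.7]
orientation: [3.141, 0.0, 1.528]
wrist_force: [-0.2, -0.6, -0.7]
width: 0.5
grasp_force: 0.0
time_s: 8.75
position: [531.0, 136.7, 257.7]
orientation: [-3.142, 0.0, 1.458]
wrist_force: [-0.3, -0.5, -0.1]
width: 0.6
grasp_force: 0.1
time_s: 9.05
position: [533.5, 137.8, 257.6]
orientation: [-3.141, 0.0, 1.388]
wrist_force: [-3.6, -0.2, 1.3]
width: 0.3
grasp_force: 1.4
time_s: 9.35
position: [536.7, 138.8, 257.7]
orientation: [3.141, 0.0, 1.318]
wrist_force: [-1.7, 0.7, 0.2]
width: 0.5
grasp_force: 1.0
time_s: 9.55
position: [538.2, 139.2, 257.7]
orientation: [3.141, 0.0, 1.283]
wrist_force: [-1.7, 0.5, -0.5]
width: 0.5
grasp_force: 0.8
time_s: 9.75
position: [539.8, 139.7, 257.8]
orientation: [3.141, -0.0, 1.248]
wrist_force: [-1.1, 0.6, -0.4]
width: 0.7
grasp_force: 0.5
```

```bash

python3 -m inch '0 0 0.0349 0.78 1.31 0 0;0 0 0 0 0 0 0'
python3 -m inch '0 0 0.0349 0.78 1.31 0 0;0 0 0 0 0 0 0'
python3 -m inch '0 0 0.0349 0.78 1.31 0 0;0 0 0.0349 0.78 1.31 0 0;0 0 0 0 0 0 0'
python3 -m inch '0 0 0.0349 0.78 1.31 0 0;0 0 0.0349 0.78 1.31 0 0;0 0 0.0349 0.78 1.31 0 0;0 0 0 0 0 0 0'
python3 -m inch '0 0 0.0349 0.78 1.31 0 0;0 0 0.0349 0.78 1.31 0 0;0 0 0 0 0 0 0'
python3 -m inch '0 0 0.0349 0.78 1.31 0 0;0 0 0.0349 0.78 1.31 0 0;0 0 0 0 0 0 0'
python3 - <<'E'
from plant import bot
from h import *
o=[]
for n in("top","side"):
    s=bot.get_image(n);u,v=map(int,proj(s,(549.4,97,85)))
    h=45
    o.append(cv2.resize(s["pixels"][v-h:v+h,u-h:u+h],(390,390),interpolation=2))
cv2.imwrite("pics/m2.png",np.hstack(o)[:,:,::-1])
E
```

```text
time_s: 9.95
position: [541.4, 140.0, 257.9]
orientation: [3.141, -0.0, 1.214]
wrist_force: [-0.7, 0.3, -1.3]
width: 0.9
grasp_force: 0.2
time_s: 10.15
position: [542.9, 140.2, 257.9]
orientation: [3.141, -0.0, 1.179]
wrist_force: [-0.2, 0.9, 0.4]
width: 0.8
grasp_force: 0.0
time_s: 10.45
position: [545.8, 140.6, 257.8]
orientation: [3.141, -0.0, 1.109]
wrist_force: [-0.7, -0.7, -0.3]
width: 0.4
grasp_force: 0.0
time_s: 10.85
position: [550.3, 140.8, 257.7]
orientation: [3.141, 0.0, 1.004]
wrist_force: [-0.5, -0.1, -0.2]
width: 0.6
grasp_force: 0.0
time_s: 11.15
position: [553.2, 140.7, 257.7]
orientation: [-3.142, 0.0, 0.934]
wrist_force: [-0.3, 0.2, 0.8]
width: 0.3
grasp_force: 0.2
time_s: 11.45
position: [556.1, 140.5, 257.6]
orientation: [-3.141, 0.0, 0.865]
wrist_force: [-3.0, 1.9, 1.4]
width: 0.1
grasp_force: 1.5
```

View pics/m2.png

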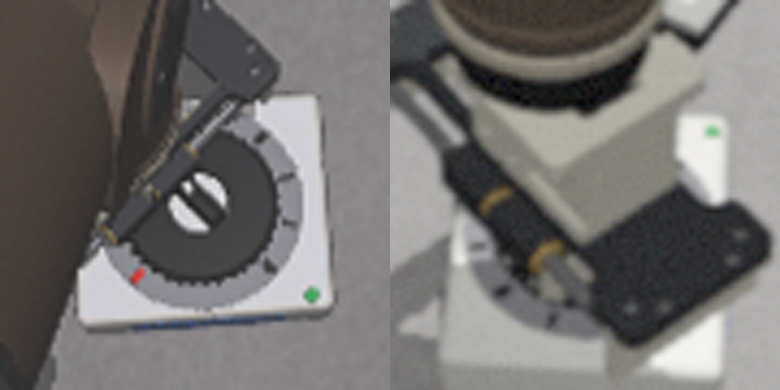

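The top view shows the bar tail at lower right of the hub (215,215) and the bar running to upper left, as expected at click 3 (world angle about 52 degrees). The finger is just touching it again.

```bash

python3 -m inch '0 0 0.0349 0.78 1.31 0 0;0 0 0.0349 0.78 1.31 0 0;0 0 0.0349 0.78 1.31 0 0;0 0 0.0349 0.78 1.31 0 0;0 0 0 0 0 0 0'
python3 -m inch '0 0 0.0349 0.78 1.31 0 0;0 0 0 0 0 0 0'
python3 -m inch '0 0 0.0349 0.78 1.31 0 0;0 0 0 0 0 0 0'
python3 -m inch '0 0 0.0349 0.78 1.31 0 0;0 0 0.0349 0.78 1.31 0 0;0 0 0 0 0 0 0'
python3 -m inch '0 0 0.0349 0.78 1.31 0 0;0 0 0.0349 0.78 1.31 0 0;0 0 0.0349 0.78 1.31 0 0;0 0 0 0 0 0 0'
python3 -m inch '0 0 0.0349 0.78 1.31 0 0;0 0 0.0349 0.78 1.31 0 0;0 0 0 0 0 0 0'
```

```text
time_s: 12.05
position: [562.5, 138.7, 257.7]
orientation: [3.141, -0.0, 0.725]
wrist_force: [-1.2, 0.4, -0.7]
width: 0.3
grasp_force: 0.4
time_s: 12.25
position: [563.9, 138.3, 257.8]
orientation: [3.141, -0.0, 0.69]
wrist_force: [-0.6, 0.1, 0.6]
width: 0.3
grasp_force: 0.2
time_s: 12.45
position: [565.3, 137.8, 257.8]
orientation: [3.141, -0.0, 0.655]
wrist_force: [-0.0, 0.6, -0.4]
width: 0.4
grasp_force: 0.0
time_s: 12.75
position: [568.0, 136.7, 257.7]
orientation: [3.141, -0.0, 0.585]
wrist_force: [0.8, -0.2, 0.3]
width: 0.9
grasp_force: 0.0
time_s: 13.15
position: [572.0, 134.6, 257.7]
orientation: [3.141, -0.0, 0.48]
wrist_force: [-0.6, -0.4, -0.0]
width: 0.8
grasp_force: 0.0
time_s: 13.45
position: [574.5, 133.0, 257.7]
orientation: [3.142, 0.0, 0.411]
wrist_force: [-0.4, -0.2, 0.3]
width: 0.3
grasp_force: 0.2
```

```bash

python3 -m inch '0 0 0.0349 0.78 1.31 0 0;0 0 0.0349 0.78 1.31 0 0;0 0 0 0 0 0 0'
python3 -m inch '0 0 0.0349 0.78 1.31 0 0;0 0 0.0349 0.78 1.31 0 0;0 0 0 0 0 0 0'
python3 -m inch '0 0 0.0349 0.78 1.31 0 0;0 0 0 0 0 0 0'
python3 -m inch '0 0 0.0349 0.78 1.31 0 0;0 0 0 0 0 0 0'
python3 -m inch '0 0 0.0349 0.78 1.31 0 0;0 0 0 0 0 0 0'
```

```text
time_s: 13.75
position: [576.8, 131.5, 257.6]
orientation: [-3.141, 0.0, 0.341]
wrist_force: [-1.4, 2.3, 1.4]
width: 0.5
grasp_force: 1.4
time_s: 14.05
position: [579.3, 129.0, 257.7]
orientation: [3.141, -0.0, 0.271]
wrist_force: [-1.1, 2.1, 0.1]
width: 0.4
grasp_force: 1.1
time_s: 14.25
position: [580.4, 127.9, 257.7]
orientation: [3.141, -0.0, 0.236]
wrist_force: [-0.7, 0.9, -0.7]
width: 0.7
grasp_force: 0.8
time_s: 14.45
position: [581.5, 126.8, 257.8]
orientation: [3.141, -0.0, 0.201]
wrist_force: [-0.5, 1.2, -0.2]
width: 0.5
grasp_force: 0.5
time_s: 14.65
position: [582.6, 125.6, 257.8]
orientation: [3.141, -0.0, 0.166]
wrist_force: [-0.4, 0.4, 0.5]
width: 0.7
grasp_force: 0.2
```

```bash

python3 -m inch '0 0 0.0349 0.78 1.31 0 0;0 0 0 0 0 0 0'
python3 -m inch '0 0 0.0349 0.78 1.31 0 0;0 0 0 0 0 0 0;0 0 0 0 0 0 0'
python3 -m inch '0 0 0 0 -4 0 0;0 0 0 0 -8 0 0;0 0 0 0 -8 0 0;0 0 0 0 0 -10 0;0 0 0 0 0 -20 0;0 0 0 0 0 -20 0;0 0 0 0 0 -20 0;0 0 0 0 0 -10 0;0 0 0 0 0 0 0'
```

```text
time_s: 14.85
position: [583.6, 124.5, 257.8]
orientation: [3.141, -0.001, 0.131]
wrist_force: [0.1, -0.1, -0.3]
width: 0.2
grasp_force: 0.0
time_s: 15.15
position: [584.4, 123.5, 257.7]
orientation: [3.141, -0.0, 0.098]
wrist_force: [-0.6, -0.1, 0.1]
width: 0.7
grasp_force: 0.0
time_s: 16.05
position: [582.8, 143.5, 339.3]
orientation: [-3.141, -0.003, 0.099]
wrist_force: [0.2, 0.6, -0.1]
width: 0.3
grasp_force: 0.0
```

```bash

python3 -m inch '0 0 0 0 0 -30 0;0 0 0 0 0 -30 0;0 0 0 0 -25 0 0;0 0 0 0 -25 0 0;0 0 0 0 -25 0 0;0 0 0 0 -25 0 0;0 0 0 0 -25 0 0;0 0 0 0 -25 0 0;0 0 0 0 -25 0 0;0 0 0 0 -25 0 0'
python3 -m inch '0 0 0 0 -25 0 0;0 0 0 0 -25 0 0;0 0 0 0 -25 0 0;0 0 0 0 -25 0 0;0 0 0 0 0 0 0;0 0 0 0 0 0 0'
python3 - <<'E'
from plant import bot
from h import *
s=bot.get_image("top");p=s["pixels"]
cv2.imwrite("pics/t3.png",cv2.resize(p[130:260,140:345],(0,0),fx=3.9,fy=3.9,interpolation=2)[:,:,::-1])
E
```

```text
time_s: 17.05
position: [562.2, 343.7, 396.5]
orientation: [3.141, 0.001, 0.099]
wrist_force: [0.7, 0.3, 0.2]
width: 0.4
grasp_force: 0.0
time_s: 17.65
position: [552.5, 442.5, 396.3]
orientation: [3.14, 0.001, 0.1]
wrist_force: [-0.5, -0.4, -0.4]
width: 1.2
grasp_force: 0.0
```

View pics/t3.png

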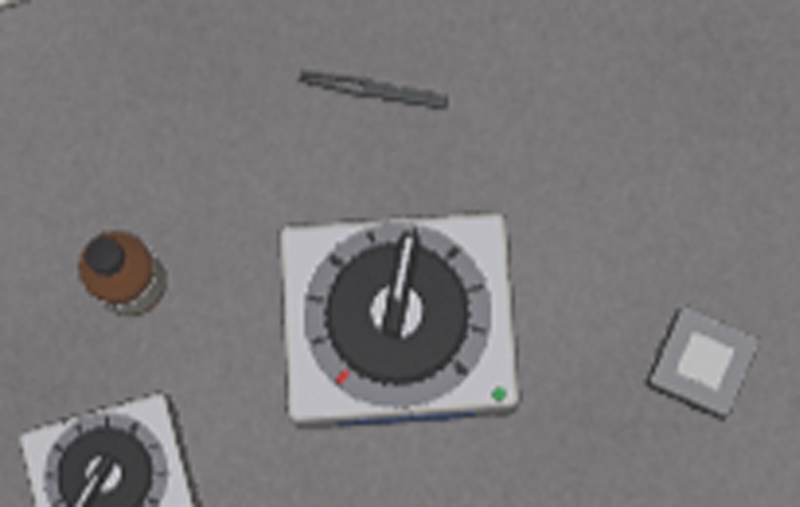

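The bar now points at (409,235), at the fifth mark clockwise of red (marks at 319,341 / 315,300 / 336,260 / 371,236 / 414,232). That is four clicks from mark 1. The bottle, chip box and tweezers have not moved.

```bash
python3 -c "
from plant import bot
print(bot.job_done())"
```

```text
the job is handed in; nothing more can be done
None
```

I turned the dial clockwise by exactly four clicks, from the first mark after red to the fifth, and handed the job in with the bar sitting in that click, the arm clear, and the bottle, chip box and tweezers where they were.

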